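# Unlock the water purifier, draw the blue cartridge and hold it on its side over the bowl

## Task

The blue-capped cartridge of the countertop water purifier is due for a look at its foot seal: push the orange lock tab towards the back of the purifier, all the way until the lock clicks open, then draw the blue cartridge out of its bay by its grip fin, turn it over on its side, roughly level, and hold it still above the green washing bowl, clear of the rim, so that the drips from its body and foot fall inside. Finish while still holding it there: do not put it down or let it go. Leave the lock open and the grey-capped cartridge seated in its bay, and do not disturb the other things on the counter.

Things in the scene. Friction and masses are not known exactly. Their poses are not given: they have to be found in the camera images.
- purifier: White countertop water purifier, fixed, 240 mm wide (y), x from -130 (front, orange tab) to +117 mm (back), flat deck 135 mm high. Origin on the counter midway between the two bays; x points from front to back, z up. Round bays 54 mm wide, 112 deep at x = 0, y = +50 and -50 mm; cartridges hang in them by a flange. Steel tap at x 98, y 85, reaching out to y 186 mm, up to 206 mm high.
- lock_slide (a joint): Travel of the steel lock slide along the purifier's +x (away from its front), m: 0 = locked (fork prongs over both cartridge flanges, neither can be drawn), 0.036 = open, end stop, both free. It slides easily (1 N) to about 0.020, then a sprung ball resists with up to about 6 N as far as 0.029; past that the spring snaps it to the open end and holds it there. Starts at 0 to 0.006.
- lock_tab (a point): Centre of the lock slide's orange upright finger tab, 10 mm thick (x), 36 wide (y), 27 tall; it moves with the slide. 159.5 mm above the counter (tab bottom 146, top 173 mm), 85 mm in front (-x) of the purifier's origin when locked (0), 49 mm when open. Axes as the purifier's.
- blue_mid (a point): The blue-capped filter cartridge, in the left or right bay, 165 mm tall, 0.17 to 0.35 kg. From the foot up: spigot and white round body 48 mm thick to 100 mm, flange 62 across to 106, neck 40 to 116, blue cap 44 across to 124 mm, then a flat blue grip fin. Point: on its axis half-way up, 82 mm above the foot, 117 mm above the counter when seated. z runs from foot to fin.
- blue_fin (a point): Where to grip the blue cartridge: on its axis in the fin, 148 mm above the foot, 24 mm above the round cap, 17 mm below the fin's top, 183 mm above the counter when seated. The fin is 44 mm long (x), 16 mm thick (y), 41 mm tall; z runs up from foot to fin.
- blue_foot (a point): Underside of the blue cartridge on its axis, 35 mm above the counter when seated. It must rise more than 111 mm to be clear of the deck and the lock plate. Axes as blue_fin.
- grey_mid (a point): A like cartridge with grey cap and fin, in the other bay; it stays there. Point half-way up on its axis, 82 mm above its foot.
- bowl: Green plastic washing bowl, loose, 240 mm across the rim, 75 mm high; origin at the centre of its underside.
- tumbler_mid (a point): Steel tumbler under the purifier's tap, 62 mm across, 95 mm tall; point half-way up. Leave alone.
- flask_mid (a point): Steel drinking flask with black cap, 72 mm across, 220 mm tall; point half-way up. Leave alone.
- mug_mid (a point): White mug, 80 mm across, 90 mm tall; point half-way up. Leave alone.
- brush_mid (a point): Yellow dish brush, about 175 mm long, 50 wide, 34 tall, lying on the counter bristles down; point near its head. Leave alone.
- jar_mid (a point): Amber glass jar with red lid, 76 mm across, 110 mm tall; point half-way up. Leave alone.
- soap_mid (a point): Orange washing-up bottle with white cap, 78 x 50 mm, 190 mm tall; point half-way up. Leave alone.

How it is judged (in metres and radians):
On the way, in this order (a step that is already met when the one before it is completed fails the run):
1. the lock slide is pushed into its open detent (value of joint lock_slide above 0.032 m), for 0.2 s.
2. the blue cartridge is drawn clear of its bay, in the grip (z of blue_foot in the frame of purifier above 0.146 m and contact force between blue and the fingers above 1 N), for 0.1 s.
3. the blue cartridge is turned on its side and over the bowl, in the grip (angle between blue_mid's own z axis and vertical between 1.05 and 2.09 rad and horizontal distance between blue_mid and bowl below 0.09 m and contact force between blue and the fingers above 1 N), for 0.2 s.
At the end, for the whole second after the job is handed in: Blue cartridge still and held by the fingers alone, within 30 degrees of level, its middle within 90 mm (from above) of the bowl's centre and over 110 mm up, foot within 118 mm and over 85 mm up; lock over 32 of 36 mm open; grey cartridge within 12 mm, bowl within 50 mm of their starts (all of step 3 and z of blue_mid in the frame of bowl above 0.11 m and z of blue_foot in the frame of bowl above 0.085 m and horizontal distance between blue_foot and bowl below 0.118 m and linear speed of blue below 0.03 m/s and angular speed of blue below 0.3 rad/s and contact force between blue and purifier below 0.1 N and contact force between blue and bowl below 0.1 N and value of joint lock_slide above 0.032 m and distance of grey_mid from where it was at the start of the episode below 0.012 m and distance of bowl from where it was at the start of the episode below 0.05 m); the arm keeps its last pose, push and grip.
It fails at once if the grey cartridge is moved by more than 15 mm (distance of grey_mid from where it was at the start of the episode above 0.015 m).
It fails at once if a bystander (tumbler, flask, mug, brush, jar, soap bottle) is moved by more than 40 mm (distance of any of tumbler_mid, flask_mid, mug_mid, jar_mid, soap_mid, brush_mid from where it was at the start of the episode above 0.04 m).
It fails at once if the bowl is moved by more than 60 mm (distance of bowl from where it was at the start of the episode above 0.06 m).
It also fails if it takes over 64 s, if anything falls off the work surface, if the arm or the gripper's body presses on something with over 40 N, if the wrist force passes 120 N, or if a joint passes its speed limit or range.

## Robot

A 7-joint arm with a two-finger parallel gripper is mounted at the origin on the work surface. World frame = base frame: x ahead of the robot, y to its left, z up, the work surface at z = 0. Lengths are in mm, angles in rad, forces in N, time in s.
With the tool pointing down it reaches from about 425 to 925 mm from the base axis. Payload 6.8 kg.
Tool frame: the origin (TCP) lies at the very end of the fingers, on their centre line; the grasp point (between the pads) lies 19 mm behind it (robot.tcp_to_grasp is the z of the grasp point in the tool frame, in mm); z points along the fingers, y is the direction in which the jaws open and shut (so a half turn about z gives the same grasp; the last joint's range is limited). The gripper opens to 85 mm and grips with 20 to 120 N. Pads are 22 mm wide; open, the fingers measure 114 mm over their backs; the gripper's body (76 mm by 85 mm) begins 54 mm behind the grasp point. The pads swing forward as they close: fully open they stand 13 mm farther back than shut.
Start: joints at [1.124, 0.477, 0.022, 1.555, -0.011, 1.109, -0.083], TCP at [224.35, -636.644, 194.208] pointing down, gripper open.
Joint ranges: [-2.96, 2.96], [-0.34, 2.1], [-1.41, 1.46], [0.24, 2.44], [-1.37, 4.51], [0.17, 1.92], [-2.96, 2.96]. Speed limits (rad/s): [2.39, 2.39, 3.14, 3.14, 3.14, 3.14, 3.14].

## Interface

Orientations are given as a rotation vector (axis times angle).
In Python, from rig import robot gives the robot as it stands. The module is installed in compiled form; this text tells all that it offers.
- The arm moves only by the tool send_rows, never from a script. Its argument "plan" is a list of rows, each a list of 3 entries, a list of its own where there are three numbers: the shift along the world's x, y, z in mm, then the turn about the world's z in degrees, then the closure, from -1 (fully open) to 1 (shut). A call has 1 to 12 rows; each row shifts and turns the commanded pose from where the row before left it; what a row does not reach is not made up. A row lasts 1/12 s, in which the tool goes at most 41.7 mm and 7.16 degrees, less where a joint would pass 70% of its speed; a pose out of reach is approached as far as the arm can. A call with a gripper value outside its range is refused whole. The fingers move at their own pace and stop on an object; the grip force is fixed at half the most. Time passes only in rows, so rows that do not move let the fingers close. It gives the time, the measured TCP pose, the force and the opening at its end, in the units of the state.
- robot.observe(): the state, without advancing time (a new reading comes with each control period).
- robot.capture(name): name is "scene" or "top" or "wrist"; returns (picture, depth): 420x560x3 uint8, red, green, blue; 420x560 float32, mm along the optical axis (not along the pixel's ray), 0 where there is no reading.
- robot.get_calibration(name): a dict with "vfov" (degrees; the focal length in pixels is half the picture's height over the tangent of half this angle, whatever the lens; pixels are square), "cx", "cy" (the principal point, pixels), "distortion" ([k1, k2, p1, p2, k3] as OpenCV has them; the pictures are not rectified), "extrinsics" (4x4, takes a point from camera to world coordinates); the wrist camera has in their place "mount" (4x4, takes a point from camera to tool coordinates, whose origin is the TCP and whose axes are the flange's). Camera axes: x right, y down, z forward; pixel columns grow to the right and rows downward; lengths in mm; the calibration is good to about 2 mm. A picture is of the moment at which its call begins: read the wrist's pose just before it. get_calibration takes no time and is no camera call.
- robot.finish_job(): hands the job in, once; it reports no verdict.
Trained networks look in the newest picture that a camera, given by its name, has taken for a name from the list of things; names that differ only in an ending like _2 or _b are one class to them, and where a whole thing is asked for, a point or a joint stands for the part that bears it (a point fixed in the world has none). Each returns a list of dicts, best first, with "confidence" (0 to 1); they miss things now and then, are a little off and sometimes report something else, mostly with a low value. They report only what shows in the picture. A call takes as long as a camera call.
- robot.recognise(target, camera): "centre" ([x, y, z] in mm, in the coordinates of the camera as it stood for that picture, good to about 4 mm: the middle of the surface that is visible of it).
- robot.silhouettes(target, camera): "region" (420x560 bool, what is visible of it).
The state is a dict: "t": time; "joint_pos": joint angles; "dq": joint speeds; "effort": joint torques, N m; "eef_pos": TCP position; "orientation": TCP orientation; "wrist_force": force on the tool from outside, world axes, zero at the start; "wrist_torque": the same for the moment, N m; "width": finger opening in mm.
Only numpy, scipy, OpenCV 4.12 (cv2) and the standard library are available. Lean on these libraries where they do the work, as an engineer would, in place of code of your own. Each camera call takes 0.05 s, during which the arm holds its last target.

## Working session

There is one attempt and no reset: what is moved stays moved. The work goes in short steps, Python scripts to look and compute and a tool call to move; the robot and the scene stay as the last step left them, time stands still between calls to the robot, and variables do not carry over. Pictures are saved under pics/ and viewed, and the job is handed in when it is done.

Besides the shell and the picture viewer there is one more tool, called after "Request:" in YAML: its name, and indented under it one key for each argument. send_rows: Moves the arm, as the interface text tells. Its arguments: {"type":"object","properties":{"plan":{"type":"array","items":{"type":"array"}}},"required":["plan"]}

```bash
mkdir -p pics; cat > h.py <<'E'
import numpy as np, cv2
from scipy.spatial.transform import Rotation as R
from rig import robot
def ext(n):
    c=robot.get_calibration(n)
    if 'extrinsics' in c: return np.array(c['extrinsics'])
    s=robot.observe(); T=np.eye(4); T[:3,:3]=R.from_rotvec(s['orientation']).as_matrix(); T[:3,3]=s['eef_pos']
    return T@np.array(c['mount'])
def cap(n,f=None):
    E=ext(n); p,d=robot.capture(n)
    if f: cv2.imwrite('pics/'+f,cv2.cvtColor(p,cv2.COLOR_RGB2BGR))
    return p,d,E
def cloud(n,d,E):
    c=robot.get_calibration(n); f=210/np.tan(np.radians(c['vfov'])/2)
    K=np.array([[f,0,c['cx']],[0,f,c['cy']],[0,0,1]])
    v,u=np.mgrid[:420,:560]; uv=np.stack([u,v],-1).reshape(-1,1,2).astype(float)
    q=cv2.undistortPoints(uv,K,np.array(c['distortion'],float)).reshape(420,560,2)
    P=np.dstack([q[...,0]*d,q[...,1]*d,d])
    W=P@E[:3,:3].T+E[:3,3]; W[d<=0]=np.nan
    return W
E
python3 - <<'E'
from h import *
print(robot.observe()); print(robot.tcp_to_grasp)
for n in('scene','top','wrist'):
    p,d,Ee=cap(n,n+'0.png'); np.save(n+'.npy',cloud(n,d,Ee))
    print(n,np.round(Ee,2).tolist())
    for t in ['purifier','lock_tab','blue_mid','blue_fin','grey_mid','bowl','tumbler_mid','flask_mid','mug_mid','brush_mid','jar_mid','soap_mid']:
        if n=='wrist':continue
        r=robot.recognise(t,n)
        if r: print(t,[(round(x['confidence'],2),np.round(Ee[:3,:3]@np.array(x['centre'])+Ee[:3,3]).tolist()) for x in r[:2]])
E
```

```text
{'t': 0.0, 'joint_pos': array([ 1.12392389,  0.4777994 ,  0.02229801,  1.55643693, -0.01150249,
        1.10934234, -0.0831115 ]), 'dq': array([-1.50688190e-03, -1.15519691e-03, -8.19164475e-04, -1.04181046e-03,
        3.70999011e-04,  1.58716989e-06, -4.45453029e-04]), 'effort': array([ 2.57470374e-04, -5.96448898e+01,  1.60791613e+00, -2.81187969e+01,
        1.24010921e-02,  9.42872168e-03, -3.01164960e-05]), 'eef_pos': array([ 224.10663094, -636.00193141,  193.2315988 ]), 'orientation': array([-3.09483646e+00, -5.29368076e-01,  6.72192016e-04]), 'wrist_force': array([-0.41154848,  0.09793559, -0.46145653]), 'wrist_torque': array([-0.02232878,  0.03631433,  0.01336299]), 'width': 84.8342390626458}
-18.700000000000003
scene [[-0.8, 0.47, -0.38, 1045.28], [0.6, 0.63, -0.48, 622.47], [0.01, -0.61, -0.79, 1131.98], [0.0, 0.0, 0.0, 1.0]]
purifier [(0.76, [581.0, -199.0, 135.0]), (0.51, [448.0, 6.0, 37.0])]
lock_tab [(0.85, [574.0, -260.0, 147.0])]
blue_mid [(0.72, [558.0, -304.0, 168.0])]
blue_fin [(0.65, [552.0, -304.0, 168.0])]
grey_mid [(0.64, [558.0, -204.0, 163.0])]
bowl [(0.87, 
[... 376 characters left out ...]
0.98, 1625.32], [0.0, 0.0, 0.0, 1.0]]
purifier [(0.82, [531.0, -255.0, 136.0])]
lock_tab [(0.94, [568.0, -263.0, 144.0])]
blue_mid [(0.52, [544.0, -310.0, 159.0])]
blue_fin [(0.61, [545.0, -308.0, 158.0])]
grey_mid [(0.74, [545.0, -209.0, 157.0])]
bowl [(0.7, [528.0, 239.0, 27.0]), (0.6, [546.0, -306.0, 159.0])]
tumbler_mid [(0.44, [655.0, -81.0, 37.0])]
flask_mid [(0.72, [747.0, 28.0, 170.0]), (0.63, [432.0, 1.0, 34.0])]
mug_mid [(0.6, [413.0, -557.0, 47.0])]
brush_mid [(0.8, [433.0, 2.0, 35.0])]
jar_mid [(0.61, [543.0, -507.0, 114.0])]
soap_mid [(0.76, [452.0, 505.0, 146.0])]
wrist [[0.33, -0.9, -0.28, 296.53], [-0.94, -0.32, -0.1, -612.47], [0.0, 0.3, -0.95, 373.52], [0.0, 0.0, 0.0, 1.0]]
```

View pics/scene0.png

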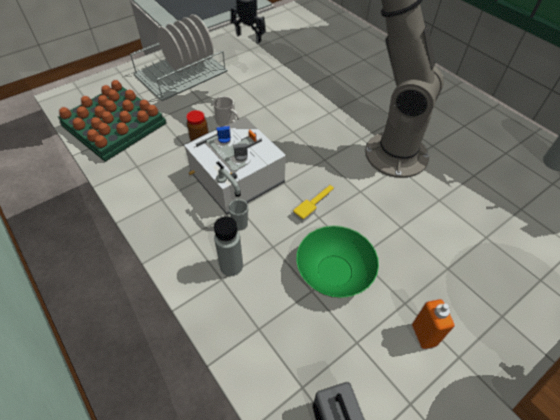

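View pics/top0.png

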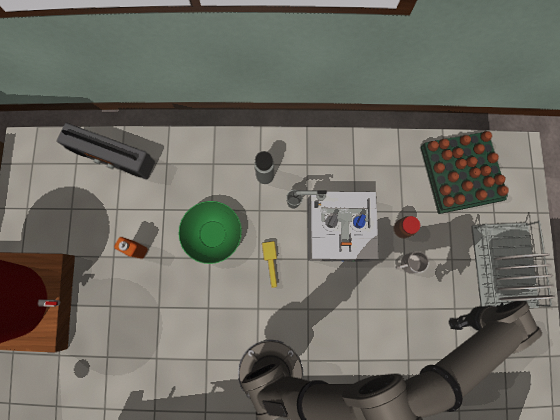

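```bash
python3 - <<'E'
from h import *
for n in('top','scene'):
    W=np.load(n+'.npy'); p=cv2.cvtColor(cv2.imread(f'pics/{n}0.png'),cv2.COLOR_BGR2HSV)
    roi=(W[...,0]>360)&(W[...,0]<760)&(W[...,1]>-440)&(W[...,1]<-80)
    m=roi&(abs(W[...,2]-135)<8)
    P=W[m]; r=cv2.minAreaRect(P[:,:2].astype(np.float32)); print(n,'deck',r,m.sum(),np.median(P[:,2]))
    h,s,v=p[...,0],p[...,1],p[...,2]
    for nm,mm in (('tab',roi&(h<22)&(s>120)&(W[...,2]>140)),('blue',roi&(h>100)&(h<130)&(s>120)&(W[...,2]>150)),('top180',roi&(W[...,2]>175)&(W[...,2]<215)&(W[...,0]<610))):
        Q=W[mm]; 
        if len(Q): print(nm,len(Q),np.round(np.percentile(Q,[2,50,98],axis=0)).tolist())
    g=(W[...,1]>80)&(W[...,1]<400)&(W[...,0]>340)&(W[...,0]<720)&(h>40)&(h<90)&(s>120)
    Q=W[g&(W[...,2]>66)&(W[...,2]<85)]; c,rad=cv2.minEnclosingCircle(Q[:,:2].astype(np.float32)); A=np.c_[Q[:,:2],np.ones(len(Q))]; x=np.linalg.lstsq(A,(Q[:,:2]**2).sum(1),rcond=None)[0]; print('bowl',c,rad,x[:2]/2)
    f=cv2.resize(cv2.imread(f'pics/{n}0.png')[170:280,280:400] if n=='top' else cv2.imread(f'pics/{n}0.png')[100:230,170:300],None,fx=5,fy=5,interpolation=cv2.INTER_CUBIC); cv2.imwrite(f'pics/{n}z.png',f[:600])
E
```

```text
top deck ((545.1171875, -265.6999206542969), (247.3495330810547, 243.56336975097656), 0.15182262659072876) 3357 135.55662093517117
tab 29 [[468.0, -281.0, 148.0], [472.0, -261.0, 174.0], [616.0, -172.0, 180.0]]
blue 102 [[530.0, -334.0, 155.0], [549.0, -312.0, 194.0], [568.0, -297.0, 204.0]]
top180 150 [[471.0, -326.0, 176.0], [547.0, -280.0, 198.0], [571.0, -200.0, 205.0]]
bowl (522.422119140625, 230.52122497558594) 118.7945327758789 [521.67910953 230.8431049 ]
scene deck ((544.611083984375, -262.8380432128906), (247.02023315429688, 250.02696228027344), 89.57696533203125) 2609 136.0289721843452
tab 46 [[470.0, -278.0, 152.0], [475.0, -259.0, 167.0], [479.0, -244.0, 175.0]]
blue 182 [[537.0, -321.0, 155.0], [555.0, -307.0, 180.0], [571.0, -293.0, 203.0]]
top180 245 [[533.0, -320.0, 176.0], [553.0, -245.0, 194.0], [573.0, -198.0, 203.0]]
bowl (523.4132690429688, 234.18017578125) 119.87205505371094 [523.88251411 233.7137766 ]
```

View pics/topz.png

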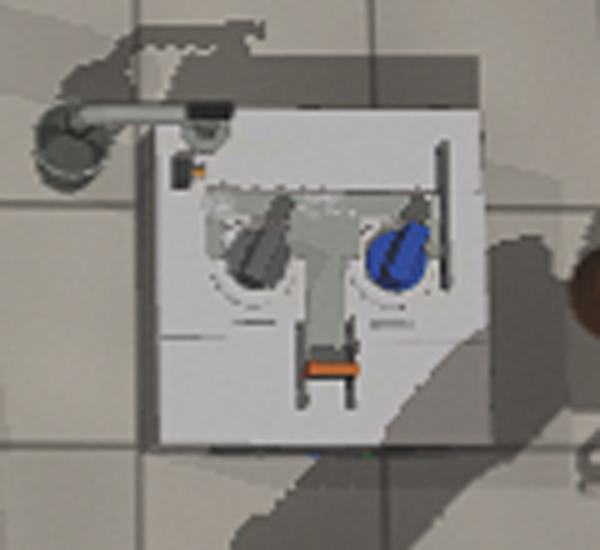

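View pics/scenez.png

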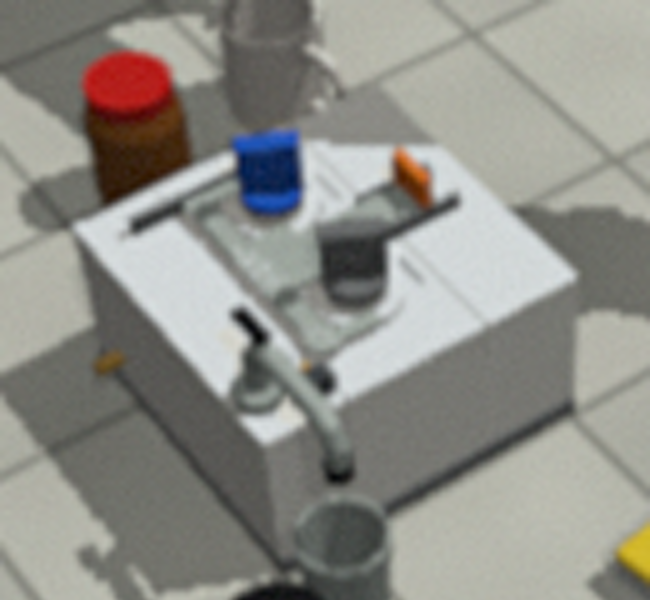

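```bash
python3 - <<'E'
from h import *
s=robot.observe(); print(R.from_rotvec(s['orientation']).as_matrix().round(3)); print(robot.get_calibration('wrist'))
E
```

```text
[[ 0.943  0.332  0.   ]
 [ 0.332 -0.943 -0.   ]
 [ 0.     0.    -1.   ]]
{'vfov': 61.4156780212405, 'cx': 278.95128983821394, 'cy': 212.88898940665027, 'distortion': array([-0.03665176,  0.        ,  0.        ,  0.        ,  0.        ]), 'mount': array([[ 1.72031739e-03, -9.54677851e-01, -2.97636090e-01,
         7.60977677e+01],
       [ 9.99998452e-01,  1.53242715e-03,  8.64614465e-04,
         1.21153101e+00],
       [-3.69322654e-04, -2.97637117e-01,  9.54679009e-01,
        -1.79293018e+02],
       [ 0.00000000e+00,  0.00000000e+00,  0.00000000e+00,
         1.00000000e+00]])}
```

Request:
send_rows:
  plan:
    - [[0,0,40],0,-1]
    - [[0,0,40],0,-1]
    - [[10,35,10],0,-1]
    - [[10,38,0],0,-1]
    - [[10,38,0],0,-1]
    - [[10,38,0],0,-1]
    - [[10,38,0],0,-1]
    - [[10,38,0],0,-1]
    - [[10,35,0],0,-1]
    - [[10,10,0],0,-1]

```text
t: 2.18
eef_pos: [305.2, -361.5, 284.6]
orientation: [-3.095, -0.536, -0.001]
wrist_force: [-0.7, 0.6, -0.3]
width: 85.4
```

Request:
send_rows:
  plan:
    - [[30,20,10],-7,-1]
    - [[30,20,10],-7,-1]
    - [[30,20,10],-5.6,-1]
    - [[30,15,5],0,-1]
    - [[0,0,0],0,-1]
    - [[0,0,0],0,-1]

```text
t: 2.68
eef_pos: [421.9, -293.2, 318.0]
orientation: [3.141, 0.029, 0.001]
wrist_force: [-0.1, -0.5, -0.3]
width: 85.4
```

```bash
python3 - <<'E'
from h import *
p,d,E=cap('wrist','w1.png'); W=cloud('wrist',d,E); np.save('w1.npy',W)
hsv=cv2.cvtColor(cv2.cvtColor(p,cv2.COLOR_RGB2BGR),cv2.COLOR_BGR2HSV); h,s,v=hsv[...,0],hsv[...,1],hsv[...,2]
print(robot.observe()['eef_pos'])
for nm,m in (('tab',(h<22)&(s>120)&(W[...,2]>140)),('tabtop',(h<22)&(s>120)&(W[...,2]>169)),('finb',(W[...,2]>193)&(W[...,2]<208)&(W[...,1]<-270)&(W[...,0]>500)),('fing',(W[...,2]>193)&(W[...,2]<208)&(W[...,1]>-250)&(W[...,0]>500)&(W[...,0]<600))):
    Q=W[m]
    if len(Q): print(nm,len(Q),np.round(np.percentile(Q,[2,50,98],axis=0)).tolist(),cv2.minAreaRect(Q[:,:2].astype(np.float32)))
E
```

```text
[ 420.25381834 -294.51261556  317.66532373]
tab 560 [[420.0, -337.0, 147.0], [471.0, -267.0, 172.0], [476.0, -249.0, 429.0]] ((431.1944580078125, -288.35626220703125), (115.85212707519531, 70.82770538330078), 60.245628356933594)
tabtop 492 [[419.0, -337.0, 170.0], [471.0, -266.0, 173.0], [476.0, -249.0, 431.0]] ((430.8122253417969, -289.0203552246094), (114.32933044433594, 70.81689453125), 60.25358581542969)
finb 1265 [[531.0, -328.0, 196.0], [551.0, -315.0, 199.0], [570.0, -302.0, 201.0]] ((550.9738159179688, -314.9523620605469), (16.17116928100586, 44.53173065185547), 64.03485870361328)
fing 1309 [[531.0, -230.0, 194.0], [551.0, -217.0, 199.0], [570.0, -203.0, 201.0]] ((550.8134155273438, -215.7004852294922), (16.915124893188477, 43.705657958984375), 62.27797317504883)
```

View pics/w1.png

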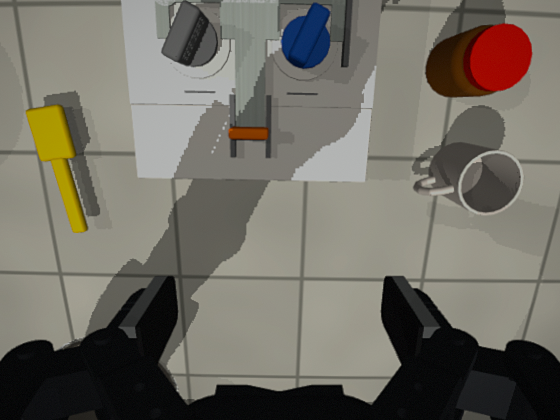

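Request:
send_rows:
  plan:
    - [[5,10,-20],-1,1]
    - [[5,10,-40],0,1]
    - [[0,7,-40],0,1]
    - [[0,0,-35],0,1]
    - [[0,0,-20],0,1]
    - [[0,0,-9],0,1]
    - [[0,0,0],0,1]
    - [[0,0,0],0,1]

```text
t: 3.4
eef_pos: [430.0, -268.7, 154.5]
orientation: [3.141, -0.008, 0.0]
wrist_force: [-0.6, -0.4, 0.6]
width: 0.0
```

Request:
send_rows:
  plan:
    - [[8,0,0],0,1]
    - [[8,0,0],0,1]
    - [[8,0,0],0,1]
    - [[8,0,0],0,1]
    - [[6,0,0],0,1]
    - [[5,0,0],0,1]
    - [[5,0,0],0,1]
    - [[0,0,0],0,1]

```text
t: 4.07
eef_pos: [479.4, -267.3, 153.8]
orientation: [-3.141, 0.004, -0.001]
wrist_force: [0.7, -0.2, -0.4]
width: -0.1
```

Request:
send_rows:
  plan:
    - [[4,0,0],0,1]
    - [[3,0,0],0,1]
    - [[2,0,0],0,1]
    - [[0,0,0],0,1]
    - [[0,0,0],0,1]

```text
t: 4.48
eef_pos: [487.2, -267.6, 153.8]
orientation: [-3.142, 0.006, 0.0]
wrist_force: [-0.1, -0.3, -0.2]
width: 0.1
```

```bash
python3 - <<'E'
from h import *
p,d,E=cap('wrist','w2.png')
W=cloud('wrist',d,E)
hsv=cv2.cvtColor(cv2.cvtColor(p,cv2.COLOR_RGB2BGR),cv2.COLOR_BGR2HSV); h,s=hsv[...,0],hsv[...,1]
Q=W[(h<22)&(s>120)&(W[...,2]>140)&(W[...,2]<180)]; print(len(Q),np.percentile(Q,[2,50,98],axis=0).round())
E
```

```text
511 [[ 469. -282.  148.]
 [ 477. -252.  159.]
 [ 477. -248.  173.]]
```

View pics/w2.png

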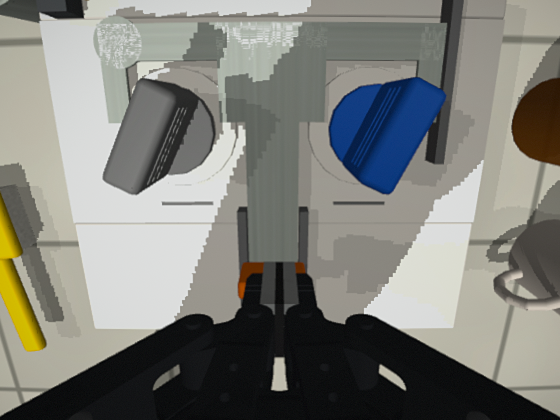

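```bash
python3 - <<'E'
from h import *
W1=np.load('w1.npy')
p,d,E=cap('wrist'); W=cloud('wrist',d,E)
print(robot.observe()['eef_pos'],E.round(2))
for (u,v) in [(302,206),(330,204),(350,203),(350,222),(350,327),(350,322),(250,268),(245,280),(250,290),(290,270),(265,290),(300,290)]: print(u,v,W[v,u].round())
print('w1')
for (u,v) in [(268,95),(300,94),(300,105),(300,178),(250,128),(250,134),(250,139)]: print(u,v,W1[v,u].round())
p,d,E=cap('scene','s2.png'); W=cloud('scene',d,E)
hsv=cv2.cvtColor(cv2.cvtColor(p,cv2.COLOR_RGB2BGR),cv2.COLOR_BGR2HSV); h,s=hsv[...,0],hsv[...,1]
Q=W[(h<22)&(s>120)&(W[...,2]>140)&(W[...,2]<180)&(W[...,0]<520)&(W[...,1]<-200)&(W[...,1]>-300)]; print(len(Q),Q.size and np.percentile(Q,[2,50,98],axis=0).round())
cv2.imwrite('pics/s2z.png',cv2.resize(cv2.imread('pics/s2.png')[60:210,170:330],None,fx=4,fy=4))
E
```

```text
[ 487.05583073 -267.63758589  153.7876649 ] [[-0.0000e+00 -9.5000e-01 -3.0000e-01  5.6363e+02]
 [-1.0000e+00  0.0000e+00  0.0000e+00 -2.6911e+02]
 [ 0.0000e+00  3.0000e-01 -9.5000e-01  3.3310e+02]
 [ 0.0000e+00  0.0000e+00  0.0000e+00  1.0000e+00]]
302 206 [ 506. -282.  136.]
330 204 [ 507. -299.  134.]
350 203 [ 508. -310.  135.]
350 222 [ 496. -311.  135.]
350 327 [ 499. -290.  242.]
350 322 [ 499. -291.  239.]
250 268 [ 477. -253.  157.]
245 280 [ 477. -252.  171.]
250 290 [ 494. -258.  211.]
290 270 [ 499. -274.  203.]
265 290 [ 498. -264.  218.]
300 290 [ 494. -277.  211.]
w1
268 95 [ 506. -283.  145.]
300 94 [ 507. -313.  135.]
300 105 [ 497. -314.  135.]
300 178 [ 424. -317.  134.]
250 128 [ 476. -267.  167.]
250 134 [ 471. -267.  172.]
250 139 [ 467. -267.  172.]
50 [[ 469. -277.  150.]
 [ 475. -258.  167.]
 [ 479. -244.  176.]]
```

View pics/s2z.png

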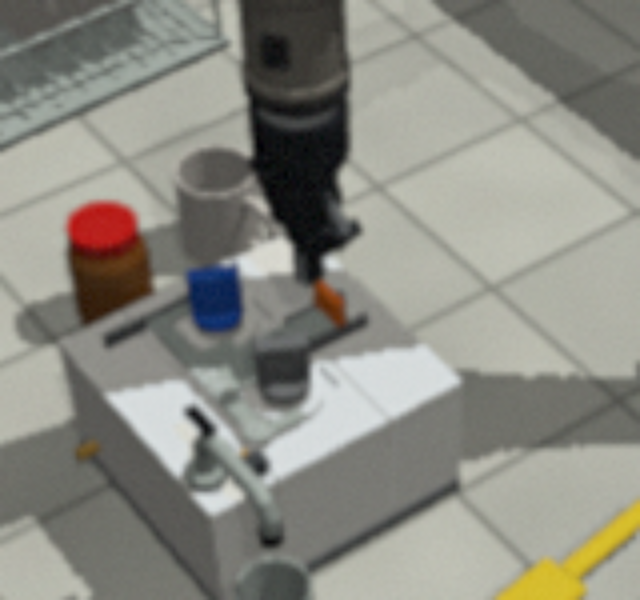

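```bash
python3 - <<'E'
from h import *
p,d,E=cap('scene'); W=cloud('scene',d,E)
m=(W[...,2]>140)&(W[...,2]<300)&(abs(W[...,0]-487)<60)&(abs(W[...,1]+267)<60)
for v in range(110,145):
    r=[(u,*W[v,u].round().astype(int)) for u in range(238,262,2) if m[v,u]]
    if r: print(v,[(a,int(b),int(c),int(e),p[v,a].tolist()) for a,b,c,e in r][:8])
E
```

```text
110 [(238, 499, -297, 258, [6, 7, 8]), (240, 503, -277, 273, [19, 18, 21]), (242, 507, -258, 288, [13, 14, 19]), (244, 505, -251, 291, [14, 17, 13]), (246, 500, -247, 291, [25, 19, 21]), (248, 497, -241, 294, [15, 13, 17]), (252, 489, -230, 297, [59, 61, 62])]
111 [(238, 499, -297, 253, [23, 22, 23]), (240, 504, -277, 269, [13, 15, 16]), (242, 498, -273, 269, [10, 12, 16]), (244, 506, -249, 289, [11, 7, 16]), (246, 498, -251, 284, [11, 14, 18]), (248, 500, -236, 295, [8, 14, 13]), (250, 498, -227, 300, [19, 21, 22]), (252, 492, -226, 298, [66, 68, 71])]
112 [(238, 499, -296, 250, [38, 35, 34]), (240, 504, -276, 266, [20, 19, 22]), (242, 497, -277, 262, [19, 18, 17]), (244, 506, -250, 284, [16, 17, 21]), (246, 500, -247, 283, [13, 13, 12]), (248, 498, -240, 287, [19, 23, 22]), (250, 497, -230, 293, [7, 8, 13]), (252, 491, -227, 292, [62, 63, 65])]
113 [(238, 500, -296, 247, [41, 40, 41]), (240, 506, -274, 265, [3, 4, 7]), (242, 500, -271, 263, [7, 10, 12]), (244, 506, -250, 281, [5, 5, 10]), (246, 498, -251, 276, [13, 18, 13]), (248, 499, -238, 285, [16, 10, 18]), (250, 494, -235, 285
[... 6185 characters left out ...]
96]), (242, 511, -267, 148, [97, 104, 99]), (244, 505, -264, 147, [99, 104, 98]), (246, 499, -262, 145, [98, 103, 100]), (248, 492, -260, 143, [96, 101, 96]), (250, 489, -252, 147, [96, 100, 94]), (252, 483, -248, 147, [75, 77, 78])]
143 [(238, 524, -272, 147, [96, 99, 96]), (240, 517, -271, 144, [97, 100, 98]), (242, 540, -219, 197, [104, 107, 104]), (244, 536, -213, 199, [106, 109, 107]), (248, 497, -252, 148, [96, 98, 95]), (250, 490, -251, 144, [83, 85, 82]), (252, 486, -244, 147, [57, 59, 60]), (254, 479, -243, 144, [51, 52, 52])]
144 [(242, 545, -211, 202, [107, 110, 109]), (244, 539, -209, 200, [111, 112, 112]), (248, 500, -248, 147, [75, 78, 78]), (250, 496, -242, 150, [59, 61, 61])]
```

```bash
python3 - <<'E'
from h import *
W1=np.load('w1.npy')
for (u,v) in [(170,278),(172,290),(165,310),(140,330),(390,280),(395,295),(420,325),(430,340),(120,320)]: print(u,v,(W1[v,u]-[420.3,-294.5,317.7]).round(1))
p,d,E=cap('wrist'); W=cloud('wrist',d,E); e=robot.observe()['eef_pos']
for v in range(255,300,4): print(v,[ (W[v,u]-e).round().tolist() for u in (262,272,285,295)])
E
```

```text
170 278 [11.8 42.9 55.6]
172 290 [ 5.9 42.9 54.5]
165 310 [ 3.1 42.8 64.5]
140 330 [10.5 43.  87.3]
390 280 [ 13.9 -42.6  57.9]
395 295 [ 11.6 -42.5  65.2]
420 325 [ 14.1 -43.1  87.3]
430 340 [ 14.4 -43.   95. ]
120 320 [ 7.9 53.3 78.5]
255 [[-8.0, 9.0, -9.0], [-8.0, 3.0, -9.0], [-7.0, -5.0, -8.0], [-8.0, -11.0, -9.0]]
259 [[-10.0, 8.0, -7.0], [-10.0, 3.0, -8.0], [-10.0, -5.0, -8.0], [-10.0, -11.0, -9.0]]
263 [[-11.0, 8.0, -4.0], [11.0, 2.0, 42.0], [11.0, -4.0, 42.0], [-10.0, -10.0, -4.0]]
267 [[-10.0, 8.0, 2.0], [11.0, 2.0, 45.0], [12.0, -4.0, 46.0], [-10.0, -10.0, 2.0]]
271 [[-10.0, 8.0, 6.0], [11.0, 1.0, 49.0], [11.0, -4.0, 49.0], [-11.0, -10.0, 6.0]]
275 [[12.0, 5.0, 53.0], [12.0, 1.0, 54.0], [12.0, -4.0, 54.0], [11.0, -8.0, 53.0]]
279 [[12.0, 5.0, 57.0], [11.0, 1.0, 56.0], [11.0, -4.0, 57.0], [12.0, -8.0, 57.0]]
283 [[11.0, 5.0, 59.0], [12.0, 1.0, 61.0], [11.0, -4.0, 60.0], [11.0, -7.0, 59.0]]
287 [[12.0, 5.0, 63.0], [11.0, 1.0, 63.0], [11.0, -4.0, 62.0], [12.0, -7.0, 63.0]]
291 [[12.0, 5.0, 66.0], [12.0, 1.0, 66.0], [11.0, -4.0, 64.0], [12.0, -7.0, 67.0]]
295 [[11.0, 5.0, 68.0], [11.0, 1.0, 68.0], [11.0, -3.0, 68.0], [12.0, -7.0, 69.0]]
299 [[12.0, 5.0, 71.0], [11.0, 1.0, 71.0], [11.0, -3.0, 71.0], [12.0, -7.0, 72.0]]
```

The depth data from both cameras show the real fingertips about 41 mm above the reported TCP. The push therefore passed over the tab, and the lock hasn't moved. I'll back off, go 41 mm lower and push again.

Request:
send_rows:
  plan:
    - [[-30,0,5],0,1]
    - [[-30,0,0],0,1]
    - [[0,0,-20],0,1]
    - [[0,0,-26],0,1]
    - [[0,0,0],0,1]
    - [[0,0,0],0,1]

```text
t: 5.23
eef_pos: [426.4, -267.2, 112.3]
orientation: [-3.14, 0.006, 0.004]
wrist_force: [0.7, -0.0, 0.5]
width: -0.1
```

```bash
python3 - <<'E'
from h import *
p,d,E=cap('wrist','w3.png'); W=cloud('wrist',d,E); e=robot.observe()['eef_pos']; print(e)
for v in range(230,300,4): print(v,[ (W[v,u]).round().tolist() for u in (272,285)])
cap('scene','s3.png');cv2.imwrite('pics/s3z.png',cv2.resize(cv2.imread('pics/s3.png')[60:210,170:330],None,fx=4,fy=4))
E
```

```text
[ 427.56567481 -267.53397122  113.29001953]
230 [[446.0, -265.0, 134.0], [446.0, -271.0, 135.0]]
234 [[443.0, -265.0, 134.0], [444.0, -271.0, 135.0]]
238 [[441.0, -265.0, 134.0], [441.0, -271.0, 134.0]]
242 [[439.0, -265.0, 134.0], [439.0, -271.0, 134.0]]
246 [[437.0, -265.0, 134.0], [438.0, -271.0, 136.0]]
250 [[435.0, -265.0, 134.0], [435.0, -271.0, 134.0]]
254 [[433.0, -265.0, 135.0], [433.0, -271.0, 135.0]]
258 [[431.0, -265.0, 134.0], [431.0, -271.0, 133.0]]
262 [[438.0, -266.0, 153.0], [438.0, -271.0, 154.0]]
266 [[438.0, -266.0, 158.0], [438.0, -271.0, 158.0]]
270 [[438.0, -266.0, 161.0], [438.0, -271.0, 162.0]]
274 [[438.0, -266.0, 164.0], [438.0, -271.0, 164.0]]
278 [[438.0, -266.0, 168.0], [438.0, -271.0, 167.0]]
282 [[438.0, -266.0, 172.0], [438.0, -271.0, 171.0]]
286 [[438.0, -266.0, 175.0], [438.0, -271.0, 174.0]]
290 [[438.0, -266.0, 178.0], [437.0, -271.0, 176.0]]
294 [[438.0, -266.0, 180.0], [438.0, -271.0, 180.0]]
298 [[437.0, -266.0, 182.0], [438.0, -271.0, 183.0]]
```

View pics/s3z.png

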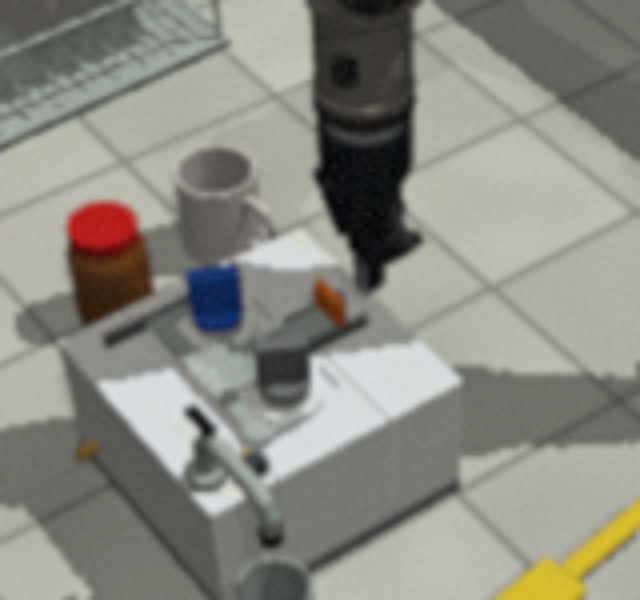

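Now the tips are at z≈153, in front of the orange tab (332,300 in the zoomed view). I'll push.

Request:
send_rows:
  plan:
    - [[10,0,0],0,1]
    - [[10,0,0],0,1]
    - [[8,0,0],0,1]
    - [[7,0,0],0,1]
    - [[6,0,0],0,1]
    - [[5,0,0],0,1]
    - [[4,0,0],0,1]
    - [[4,0,0],0,1]
    - [[0,0,0],0,1]

```text
t: 6.08
eef_pos: [482.1, -267.4, 112.8]
orientation: [-3.141, 0.005, -0.001]
wrist_force: [0.1, 0.0, -0.1]
width: -0.3
```

Request:
send_rows:
  plan:
    - [[3,0,0],0,1]
    - [[3,0,0],0,1]
    - [[2,0,0],0,1]
    - [[0,0,0],0,1]
    - [[0,0,0],0,1]
    - [[0,0,0],0,1]

```text
t: 6.58
eef_pos: [485.5, -267.7, 112.3]
orientation: [-3.141, 0.008, 0.011]
wrist_force: [-9.7, 0.8, 7.6]
width: -0.0
```

```bash
python3 - <<'E'
from h import *
p,d,E=cap('wrist','w4.png'); W=cloud('wrist',d,E)
hsv=cv2.cvtColor(cv2.cvtColor(p,cv2.COLOR_RGB2BGR),cv2.COLOR_BGR2HSV); h,s=hsv[...,0],hsv[...,1]
Q=W[(h<22)&(s>120)&(W[...,2]>140)&(W[...,2]<180)]; print(len(Q),np.percentile(Q,[2,50,98],axis=0).round(),robot.observe()['eef_pos'])
E
```

```text
4222 [[ 498. -282.  149.]
 [ 507. -265.  171.]
 [ 508. -249.  173.]] [ 485.45715557 -267.65108142  112.32822366]
```

View pics/w4.png

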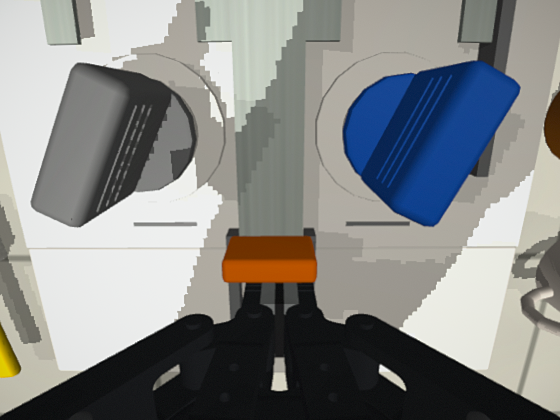

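Request:
send_rows:
  plan:
    - [[-10,0,0],0,1]
    - [[0,0,40],0,0]
    - [[0,0,40],0,-1]
    - [[20,-10,10],-6.5,-1]
    - [[25,-15,0],-6.5,-1]
    - [[20,-15,0],-6.5,-1]
    - [[10.5,-7,0],-6.5,-1]
    - [[0,0,0],0,-1]
    - [[0,0,0],0,-1]

```text
t: 7.38
eef_pos: [554.7, -314.5, 202.4]
orientation: [-3.06, 0.709, 0.0]
wrist_force: [-1.1, 0.5, -0.2]
width: 85.5
```

```bash
python3 - <<'E'
from h import *
p,d,E=cap('wrist','w5.png'); W=cloud('wrist',d,E); s=robot.observe()
print(s['eef_pos'],R.from_rotvec(s['orientation']).as_matrix().round(3).tolist(),s['joint_pos'].round(2))
for nm,m in (('finb',(W[...,2]>193)&(W[...,2]<208)&(W[...,1]<-280)&(W[...,0]>520)&(W[...,0]<585)&(p[...,2]>p[...,0]+40)),):
    Q=W[m]
    if len(Q): print(nm,len(Q),np.round(np.percentile(Q,[2,50,98],axis=0)).tolist(),cv2.minAreaRect(Q[:,:2].astype(np.float32)))
E
```

```text
[ 554.22975604 -314.09709499  202.45982442] [[0.898, -0.439, -0.001], [-0.439, -0.898, 0.0], [-0.001, -0.0, -1.0]] [ 0.53  0.41 -0.15  1.63  0.07  1.1  -1.66]
finb 2048 [[533.0, -329.0, 196.0], [554.0, -316.0, 199.0], [572.0, -303.0, 201.0]] ((551.7379760742188, -315.2613830566406), (16.371307373046875, 43.95469284057617), 64.67149353027344)
```

View pics/w5.png

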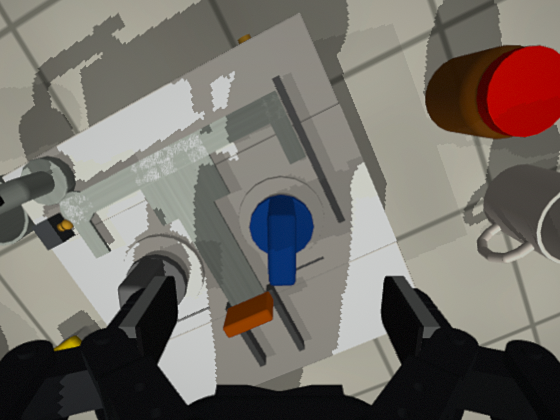

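Request:
send_rows:
  plan:
    - [[-2,-1,-10],0.5,0]
    - [[0,0,-25],0,0]
    - [[0,0,-25],0,0]
    - [[0,0,-14],0,0]
    - [[0,0,-4],0,0]
    - [[0,0,0],0,1]
    - [[0,0,0],0,1]
    - [[0,0,0],0,1]
    - [[0,0,0],0,1]
    - [[0,0,0],0,1]

```text
t: 8.27
eef_pos: [553.2, -315.8, 125.8]
orientation: [3.063, -0.699, 0.002]
wrist_force: [-1.0, 1.1, 0.4]
width: 15.3
```

```bash
python3 - <<'E'
from h import *
p,d,E=cap('wrist','w6.png'); s=robot.observe();print(s['eef_pos'],s['width'],s['wrist_force'])
E
```

```text
[ 553.2115166  -315.7653022   125.78572648] 15.310273950279843 [-0.15578825  0.3797829   1.49066327]
```

View pics/w6.png

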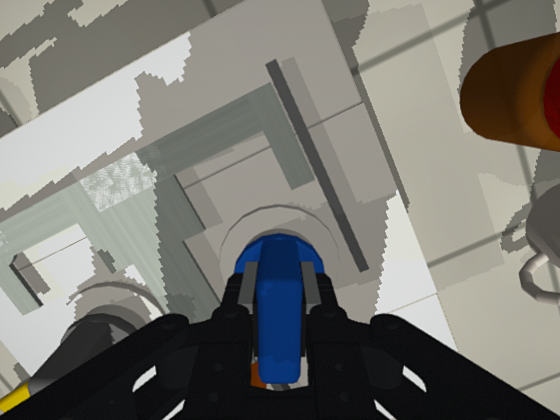

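Request:
send_rows:
  plan:
    - [[0,0,6],0,1]
    - [[0,0,12],0,1]
    - [[0,0,18],0,1]
    - [[0,0,20],0,1]
    - [[0,0,20],0,1]
    - [[0,0,20],0,1]
    - [[0,0,20],0,1]
    - [[0,0,20],0,1]
    - [[0,0,10],0,1]
    - [[0,0,0],0,1]
    - [[0,0,0],0,1]

```text
t: 9.23
eef_pos: [552.7, -315.6, 271.0]
orientation: [3.063, -0.699, 0.001]
wrist_force: [0.6, 0.3, -3.8]
width: 15.2
```

```bash
python3 - <<'E'
from h import *
cap('scene','s7.png');cv2.imwrite('pics/s7z.png',cv2.resize(cv2.imread('pics/s7.png')[30:210,150:350],None,fx=3,fy=3)); s=robot.observe();print(s['eef_pos'],s['width'],s['wrist_force'],s['joint_pos'].round(2))
E
```

```text
[ 552.13628185 -315.35671499  269.8572614 ] 15.280045952803102 [ 0.05078972 -0.9832521  -3.94226246] [ 0.53  0.36 -0.15  1.55  0.05  1.23 -1.64]
```

View pics/s7z.png

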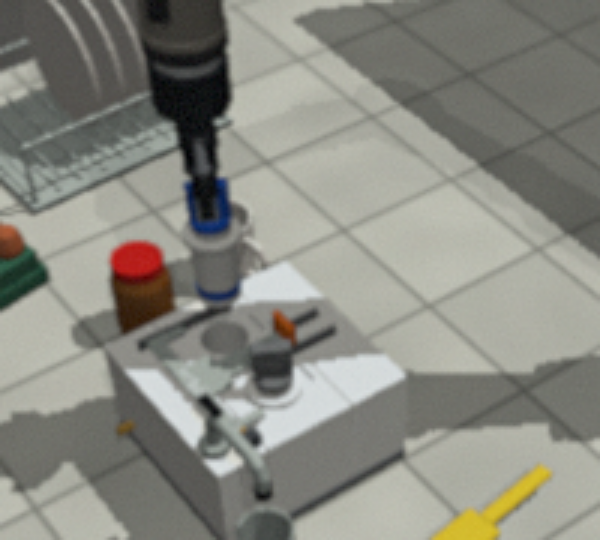

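Request:
send_rows:
  plan:
    - [[-10,-10,5],4,1]
    - [[-20,-10,0],5,1]
    - [[-25,0,0],5,1]
    - [[-30,0,0],5,1]
    - [[-30,0,0],5,1]
    - [[-30,0,0],2.5,1]
    - [[-20,0,0],0,1]
    - [[-7,0,0],0,1]
    - [[0,0,0],0,1]

```text
t: 10.03
eef_pos: [378.4, -335.7, 274.8]
orientation: [-3.141, -0.017, 0.003]
wrist_force: [0.5, 0.0, -2.9]
width: 15.4
```

```bash
python3 - <<'E'
from h import *
s=robot.observe();print(s['eef_pos'],s['orientation'],s['joint_pos'].round(2))
for th,q in ((0,125),(10,125),(20,122),(30,120),(40,118),(50,115),(60,112),(70,107),(78,102),(82,99)):
    t=np.radians(th); gx=421+q*np.sin(t)-24*np.cos(t); gz=135+q*np.cos(t)+24*np.sin(t)
    print(th,round(gx),round(gz-60), 'flange',round(gz-48*np.cos(t)-31*np.sin(t)))
E
```

```text
[ 378.36342948 -335.72892046  274.7797035 ] [-3.14066053 -0.0172798   0.00345132] [ 0.76  0.14 -0.18  1.84  0.03  1.17 -0.98]
0 397 200 flange 212
10 419 202 flange 210
20 440 198 flange 202
30 460 191 flange 194
40 478 181 flange 184
50 494 167 flange 173
60 506 152 flange 161
70 513 134 flange 149
78 516 120 flange 139
82 516 113 flange 135
```

Request:
send_rows:
  plan:
    - [[0,0,-30],0,1]
    - [[0,0,-30],0,1]
    - [[0,0,-15],0,1]
    - [[10,0,0],0,1]
    - [[10,0,0],0,1]
    - [[10,0,0],0,1]
    - [[10,0,2],0,1]
    - [[10,0,-2],0,1]
    - [[10,0,-2],0,1]
    - [[10,0,-3],0,1]
    - [[10,0,-4],0,1]
    - [[0,0,0],0,1]

```text
t: 11.03
eef_pos: [463.8, -335.6, 192.2]
orientation: [3.14, 0.025, 0.003]
wrist_force: [-2.1, -1.0, -1.0]
width: 15.3
```

```bash
python3 - <<'E'
from h import *
cap('scene','s8.png');cv2.imwrite('pics/s8z.png',cv2.resize(cv2.imread('pics/s8.png')[30:210,150:350],None,fx=3,fy=3)); s=robot.observe();print(s['eef_pos'],s['width'],s['wrist_force'],s['wrist_torque'])
E
```

```text
[ 463.03010963 -335.64860577  192.12825524] 15.142045890724937 [-0.78310477  0.16595072 -2.46107911] [ 0.02493039  0.06231967 -0.00611008]
```

View pics/s8z.png

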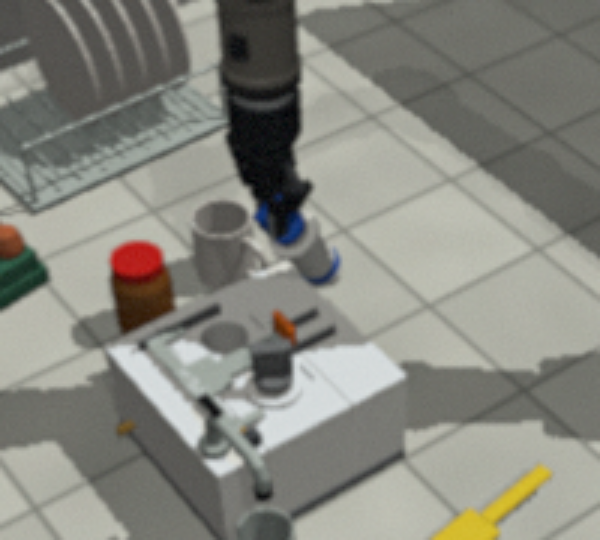

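Request:
send_rows:
  plan:
    - [[8,0,-5],0,1]
    - [[8,0,-6],0,1]
    - [[7,0,-6],0,1]
    - [[7,0,-6],0,1]
    - [[7,0,-8],0,1]
    - [[6,0,-8],0,1]
    - [[5,0,-8],0,1]
    - [[4,0,-9],0,1]
    - [[3,0,-9],0,1]
    - [[1,0,-8],0,1]
    - [[0,0,0],0,1]

```text
t: 12.0
eef_pos: [519.3, -335.2, 118.0]
orientation: [3.141, 0.024, 0.005]
wrist_force: [1.0, -0.2, 3.1]
width: 15.5
```

```bash
python3 - <<'E'
from h import *
cap('scene','s9.png');cv2.imwrite('pics/s9z.png',cv2.resize(cv2.imread('pics/s9.png')[30:210,150:350],None,fx=3,fy=3)); s=robot.observe();print(s['eef_pos'],s['width'],s['wrist_force'],s['wrist_torque'])
E
```

```text
[ 518.94324084 -335.24697713  118.36294877] 14.88024410918196 [ 1.47113925 -1.23598094  0.71273162] [-0.05602249 -0.08314458  0.01144604]
```

View pics/s9z.png

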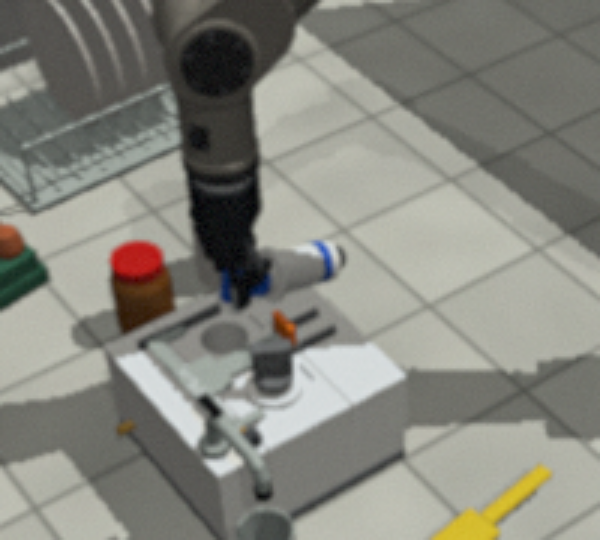

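Request:
send_rows:
  plan:
    - [[0,0,5],0,1]
    - [[0,0,10],0,1]
    - [[0,0,12],0,1]
    - [[0,0,12],0,1]
    - [[0,0,10],0,1]
    - [[0,0,5],0,1]
    - [[0,0,0],0,1]
    - [[0,0,0],0,1]

```text
t: 12.72
eef_pos: [516.8, -335.7, 173.2]
orientation: [3.141, 0.021, 0.001]
wrist_force: [-0.6, -0.0, -2.9]
width: 15.4
```

```bash
python3 - <<'E'
from h import *
p,d,E=cap('scene','s10.png');cv2.imwrite('pics/s10z.png',cv2.resize(cv2.imread('pics/s10.png')[30:210,150:350],None,fx=3,fy=3)); s=robot.observe();print(s['eef_pos'],s['width'],s['wrist_force'],s['wrist_torque'])
E
```

```text
[ 516.43401158 -335.50695602  172.58683368] 15.354858734408836 [-0.32043358  0.01181614 -3.74549216] [ 0.02146095 -0.18183651 -0.02473296]
```

View pics/s10z.png

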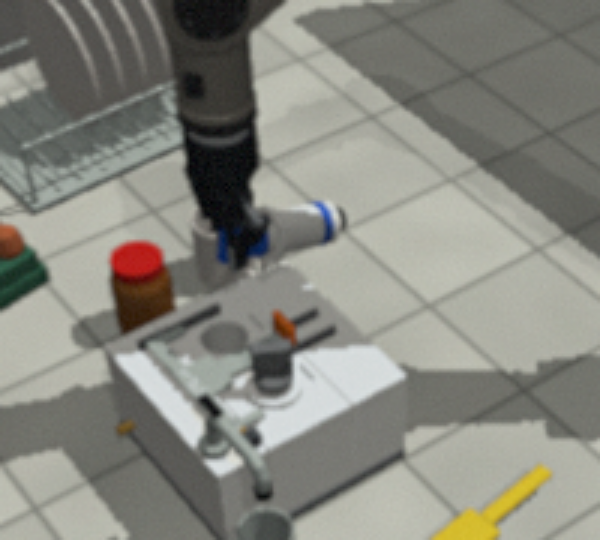

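Request:
send_rows:
  plan:
    - [[0,0,10],0,1]
    - [[0,0,15],0,1]
    - [[0,0,18],0,1]
    - [[0,0,18],0,1]
    - [[0,0,14],0,1]
    - [[0,5,6],0,1]
    - [[1,10,0],0,1]
    - [[2,15,0],0,1]
    - [[3,20,0],0,1]
    - [[3,20,0],0,1]
    - [[3,20,0],0,1]
    - [[3,20,0],0,1]

```text
t: 13.77
eef_pos: [531.1, -222.3, 252.3]
orientation: [-3.14, -0.024, 0.004]
wrist_force: [0.4, 0.9, -3.2]
width: 15.1
```

Request:
send_rows:
  plan:
    - [[3,20,0],0,1]
    - [[3,22,0],0,1]
    - [[3,22,0],0,1]
    - [[3,22,0],0,1]
    - [[3,22,0],0,1]
    - [[3,22,0],0,1]
    - [[3,22,0],0,1]
    - [[3,22,0],0,1]
    - [[3,22,0],0,1]
    - [[3,22,0],0,1]
    - [[3,22,0],0,1]
    - [[3,20,0],0,1]

```text
t: 14.77
eef_pos: [566.1, 37.6, 252.4]
orientation: [-3.141, -0.026, 0.004]
wrist_force: [0.2, -0.4, -2.9]
width: 15.4
```

Request:
send_rows:
  plan:
    - [[3,22,0],0,1]
    - [[3,22,0],0,1]
    - [[3,22,0],0,1]
    - [[3,22,0],0,1]
    - [[3,22,0],0,1]
    - [[3,22,0],0,1]
    - [[2,20,0],0,1]
    - [[2,16,0],0,1]
    - [[1,12,0],0,1]
    - [[0,6,0],0,1]
    - [[0,0,0],0,1]
    - [[0,0,0],0,1]

```text
t: 15.77
eef_pos: [590.3, 220.0, 253.3]
orientation: [3.14, 0.022, -0.001]
wrist_force: [0.4, -0.3, -3.1]
width: 15.1
```

```bash
python3 - <<'E'
from h import *
s=robot.observe();print(s['eef_pos'],s['width'],s['wrist_force'],s['wrist_torque'],s['joint_pos'].round(2))
p,d,E=cap('scene','s11.png');cv2.imwrite('pics/s11z.png',cv2.resize(cv2.imread('pics/s11.png')[130:330,230:450],None,fx=2.7,fy=2.7)); W=cloud('scene',d,E); np.save('s11.npy',W)
cap('top','t11.png')
E
```

```text
[590.26724807 219.95085313 253.28225549] 15.139111373778043 [ 0.44539375 -0.29566784 -3.07224096] [-0.03102749 -0.25777407  0.04911754] [-0.12  0.39 -0.45  1.57  0.18  1.22 -2.16]
```

View pics/s11z.png

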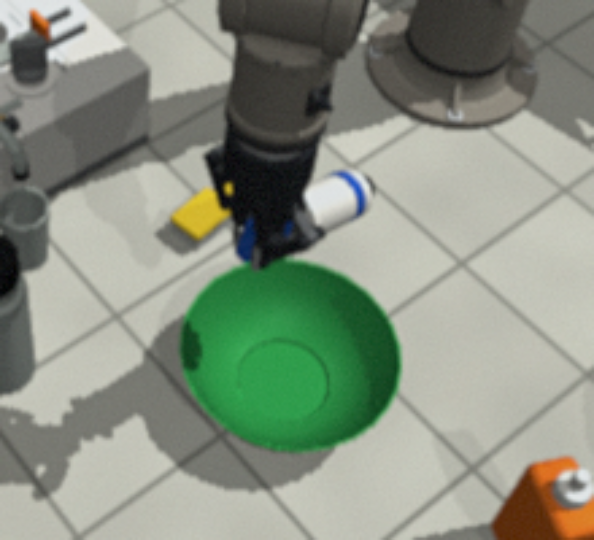

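View pics/t11.png

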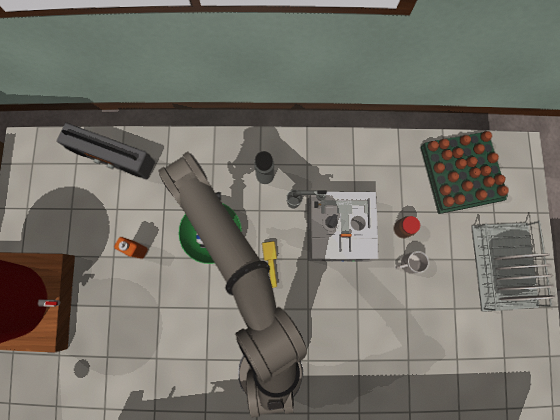

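Request:
send_rows:
  plan:
    - [[0,3,-6],0,1]
    - [[0,3,-12],0,1]
    - [[0,3,-14],0,1]
    - [[0,3,-14],0,1]
    - [[0,0,-14],0,1]
    - [[0,0,-8],0,1]
    - [[0,0,-4],0,1]
    - [[0,0,0],0,1]
    - [[0,0,0],0,1]
    - [[0,0,0],0,1]
    - [[0,0,0],0,1]
    - [[0,0,0],0,1]

```text
t: 16.87
eef_pos: [591.1, 232.6, 182.6]
orientation: [-3.141, -0.021, -0.002]
wrist_force: [-0.3, -0.2, -2.9]
width: 15.5
```

```bash
python3 - <<'E'
from h import *
s=robot.observe();print(s['eef_pos'],s['width'],s['wrist_force'],s['wrist_torque'])
p,d,E=cap('scene','s12.png'); W=cloud('scene',d,E)
mn=p.min(-1)
m=(W[...,2]>170)&(W[...,2]<300)&(abs(W[...,1]-232)<50)&(W[...,0]>400)&(W[...,0]<530)&((mn>90)|(p[...,2].astype(int)>p[...,0].astype(int)+40))
Q=W[m]; print(len(Q),np.percentile(Q,[2,50,98],axis=0).round())
for a in range(430,530,10):
    q=Q[abs(Q[:,0]-a)<5]
    if len(q)>3: print(a,len(q),'ztop',np.percentile(q[:,2],95).round(1),'y',np.percentile(q[:,1],[5,95]).round())
g=(W[...,1]>80)&(W[...,1]<400)&(W[...,0]>340)&(W[...,0]<720)&(p[...,1]>p[...,0].astype(int)+40)&(W[...,2]>66)&(W[...,2]<85)
q=W[g][:,:2]; x=np.linalg.lstsq(np.c_[q,np.ones(len(q))],(q**2).sum(1),rcond=None)[0]; print('bowl',x[:2]/2)
hsv=cv2.cvtColor(cv2.cvtColor(p,cv2.COLOR_RGB2BGR),cv2.COLOR_BGR2HSV); h,sa=hsv[...,0],hsv[...,1]
T=W[(h<22)&(sa>120)&(W[...,2]>150)&(W[...,2]<178)&(W[...,1]>-300)&(W[...,1]<-230)&(W[...,0]<540)]; print('tab',len(T),np.percentile(T,[2,50,98],axis=0).round()[:,0])
G=W[(W[...,2]>193)&(W[...,2]<206)&(W[...,1]<-190)&(W[...,1]>-240)&(W[...,0]>520)&(W[...,0]<590)]; print('grey',G.mean(0).round())
cv2.imwrite('pics/s12z.png',cv2.resize(cv2.imread('pics/s12.png')[130:330,230:450],None,fx=2.7,fy=2.7))
E
```

```text
[591.1468811  232.5540312  182.56657961] 15.505516153063997 [-0.27741139 -0.18070494 -2.9265608 ] [ 0.04402248 -0.17393175  0.034831  ]
368 [[449. 216. 218.]
 [493. 242. 244.]
 [527. 255. 256.]]
450 12 ztop 228.8 y [230. 242.]
460 28 ztop 241.2 y [216. 252.]
470 46 ztop 244.9 y [218. 254.]
480 51 ztop 246.1 y [220. 254.]
490 53 ztop 248.7 y [218. 254.]
500 60 ztop 251.5 y [217. 255.]
510 47 ztop 253.4 y [221. 255.]
520 48 ztop 256.4 y [225. 255.]
bowl [523.50856383 234.24353206]
tab 38 [500. 506. 509.]
grey [ 553. -211.  199.]
```

View pics/s12z.png

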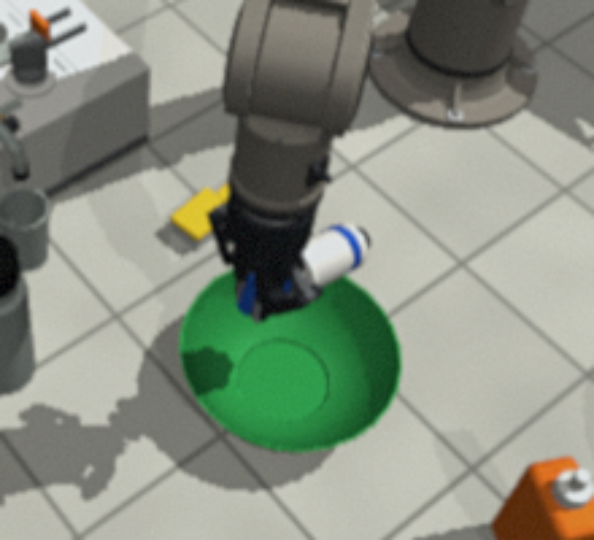

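Request:
send_rows:
  plan:
    - [[0,0,0],0,1]
    - [[0,0,0],0,1]
    - [[0,0,0],0,1]
    - [[0,0,0],0,1]
    - [[0,0,0],0,1]
    - [[0,0,0],0,1]
    - [[0,0,0],0,1]
    - [[0,0,0],0,1]
    - [[0,0,0],0,1]
    - [[0,0,0],0,1]
    - [[0,0,0],0,1]
    - [[0,0,0],0,1]

```text
t: 17.92
eef_pos: [590.8, 232.4, 181.8]
orientation: [-3.142, -0.022, -0.0]
wrist_force: [-0.9, 0.6, -3.3]
width: 15.4
```

```bash
python3 - <<'E'
from h import *
p,d,E=cap('scene','s13.png'); W=cloud('scene',d,E)
mn=p.min(-1)
m=(W[...,2]>170)&(W[...,2]<300)&(abs(W[...,1]-232)<50)&(W[...,0]>400)&(W[...,0]<530)&((mn>90)|(p[...,2].astype(int)>p[...,0].astype(int)+40))
Q=W[m]
for a in range(450,530,10):
    q=Q[abs(Q[:,0]-a)<5]
    if len(q)>3: print(a,len(q),'ztop',np.percentile(q[:,2],95).round(1))
E
```

```text
450 11 ztop 226.1
460 29 ztop 241.7
470 46 ztop 243.9
480 59 ztop 246.0
490 54 ztop 248.0
500 50 ztop 250.7
510 49 ztop 253.6
520 49 ztop 256.0
```

No sag over a second, so I'm handing in.

```bash
python3 -c "
from rig import robot
print(robot.finish_job())"
```

```text
the job is handed in; nothing more can be done
None
```

The lock is open, and the blue cartridge is held on its side above the green bowl. I handed the job in at about 18 s; the system gives no verdict.

**How it went:**
- **Lock:** I pushed the tab until it stopped at the open end.
- **Drawing out:** I gripped the blue cartridge by its fin and lifted it out of its bay.
- **Turning:** the moves allow no tilt, so I rolled it in the grip against the purifier's front edge, then carried it over the bowl.

**Last checks (camera depth):**

| Check | Measured | Limit |
|---|---|---|
| Tilt from level | about 13° | 30° |
| Sag over 1 s of waiting | none seen | held still |
| Middle from bowl centre (from above) | a few mm | 90 mm |
| Foot from bowl centre (from above) | about 80 mm | 118 mm |
| Foot height | above 200 mm | 85 mm |
| Lock tab position | matches fully open (36 mm) | over 32 mm open |

- **Other things:** the bowl measured in its starting place within a few mm. The grey cartridge's top was within about 5 mm of its first reading, but from a different camera, so that is a looser check. I didn't measure the bystanders again, but they looked unmoved in the pictures.

**What disagreed:** the real fingertips are about 41 mm above the reported TCP. Because of that, my first push passed over the tab without touching it. I corrected for the offset in every later move.

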